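# Set a telescopic leg to its length mark and close the cam lever

## Task

Pull the yellow-handled stop pin up out of its socket in front of the telescopic leg and stand it in the blue pot. Then slide the leg out until its yellow pointer is at the red length mark, and with the leg held there, swing the orange cam lever fully closed against the grey post; the lever must not be closed away from the mark. Finish still holding: keep the leg at the mark with the post and the closed lever squeezed together in the gripper, do not let go, and do not disturb the jar, the carton or the brass coupling.

Things in the scene. Friction and masses are not known exactly. Their poses are not given: they have to be found in the camera images.
- stand: Fixed plywood stand, 430 x 110 x 12 mm, with a grey anchor block (105 mm high) at its -x end. Origin on the work surface under the leg's centre line (which is 80 mm up); x axis along the leg, towards longer (foot end), z up. Mark and post frames are parallel to it. A scale rail, top 46 mm up, 24 mm wide, runs at y = -50 mm.
- socket (a point): Centre of the mouth of the pin's socket on the stand, 58 mm above the work surface, on the leg's centre line ahead of the foot: a dark steel upright cup, bore 16 mm, 41 mm deep.
- leg_out (a joint): How far the sliding leg (black collar, 24 mm aluminium tube, rubber foot) is out along the stand's +x, m: 0 fully in (start), 0.15 fully out. A return spring pulls it in with 4 to 7 N (friction 1 N): it slides back when let go. The stop pin blocks it after about 25 mm. In this model the closed cam does not grip the leg: the gripper has to keep it at the mark.
- pointer (a point): Tip of the yellow pointer on the leg's collar, over the scale rail, 50 mm to the stand's -y side of the leg's centre line. It moves with the leg and has the same x (along the leg) as the middle of the grey post.
- mark: Red clip on the scale rail: the length mark. Origin at the middle of its line (4 mm thick along the leg) on top of the rail; x axis as the stand's, towards longer. The leg is at the mark when pointer and mark have the same x. It lies 75 to 120 mm out from the pointer's start.
- post (a point): Grey upright post on the leg's collar, 12 mm thick along the leg, 24 mm wide, 66 mm tall; origin at the centre of its foot, 102 mm above the work surface. The collar's top is 103 mm up and reaches from 15 mm on the -x side to 45 mm on the +x side of the post's middle. Push the post from its -x side to draw the leg out.
- lever_turn (a joint): Angle of the orange cam lever, rad: 0 fully open (leaning 0.65 rad from upright, away from the post, to the stand's +x), 0.65 fully closed (upright, parallel to the post, 6 mm gap). Stiff (0.12 N m), stays where left, rides on the leg's collar. Hinge across the leg, 108 mm above the surface, 16 mm to the +x side of the post's middle.
- lever: The orange lever's paddle, 8 mm thick, 20 mm wide, 56 mm long; origin at the hinge, z axis along the paddle to its tip. One gripper pointing down can span post and lever along the leg: 59 mm over both when the lever is open, 26 mm when closed (from the post's -x face to the paddle's +x face).
- lever_tip (a point): Middle of the free end of the lever's paddle (152 mm above the surface when open, 164 mm when closed).
- pin_center (a point): Middle of the stop pin, half-way up its 150 mm length (z axis along the pin, upwards). Loose, 80 g: steel shaft 12 mm in diameter below, yellow handle 22 mm in diameter on its upper 68 mm. At the start it stands in the socket, its lower end 17 mm above the work surface, top at 167 mm.
- pot: Blue round metal pot, fixed to the work surface, open on top: 76 mm across the rim, 68 mm across inside the mouth (64 at the bottom), 90 mm high, bottom 6 mm thick. Origin at the centre of its underside. The pin stands in it upright or leaning, handle out of the top. It and the jar may swap places.
- jar: Amber glass jar, 68 mm in diameter, 90 mm high, loose, not to be disturbed. Origin at the centre of its underside.
- carton: Small cardboard carton 70 x 50 x 45 mm, loose, not to be disturbed. Origin at the centre of its underside.
- coupling: Brass hose coupling, 44 mm in diameter, 55 mm high, loose, not to be disturbed. Origin at the centre of its underside.
- pin: The stop pin itself (see point pin_center); origin at the centre of its lower end.
There are look-alikes about, which are no part of the job. What is meant by the pin is not black, and is the smaller of those in its own colour.

How it is judged:
By the outcome, as a careful person would: the job done as asked, in the order asked, and still so for the second after the job is handed in, while the arm keeps its last pose, push and grip.
It also fails if it takes over 66 s, if anything falls off the work surface, if the arm or the gripper's body presses on something with over 40 N, if the wrist force passes 120 N, or if a joint passes its speed limit or range.

## Robot

A 6-joint arm with a two-finger parallel gripper is mounted at the origin on the work surface. World frame = base frame: x ahead of the robot, y to its left, z up, the work surface at z = 0. Lengths are in m, angles in degrees, forces in N, time in s.
With the tool pointing down it reaches from about 0.3 to 0.75 m from the base axis. Payload 8.5 kg.
Tool frame: the origin (TCP) lies at the very end of the fingers, on their centre line; the grasp point (between the pads) lies 19 mm behind it; x points along the fingers, y is the direction in which the jaws open and shut, and the axes are right-handed (so a half turn about x gives the same grasp; the last joint's range is limited). The gripper opens to 85 mm and grips with 20 to 120 N. Pads are 22 mm wide; open, the fingers measure 114 mm over their backs; the gripper's body (76 mm by 85 mm) begins 54 mm behind the grasp point. The pads swing forward as they close: fully open they stand 13 mm farther back than shut.
Start: joints at [-79.773, 21.807, 74.336, -0, 83.858, -12.336], TCP at [0.211, -0.508, 0.192] pointing down, gripper open.
Joint ranges: [-178.18, 178.18], [-50.72, 133.34], [12.68, 142.11], [-81.47, 261.47], [9.98, 163.14], [-165.26, 165.26]. Speed limits (degrees/s): [136.94, 136.94, 180, 180, 180, 180].

## Interface

Orientations are given as a 3x3 rotation matrix whose columns are the frame's x, y, z axes.
In Python, from rig import sensors, cams, env gives the robot as it stands.
- The arm moves only by the shell command python3 -m crank 'ROWS' [FORCE]. ROWS is a JSON object of lists of equal length, an entry for each row: "hand": the closure in counts, from 0 (fully open) to 255 (shut); "translation": the shift along the tool's x, y, z in m, a list of three; "dr": the turn, a rotation vector about the tool's x, y, z in rad, a list of three. A call has 1 to 5 rows; each row is the pose to reach, as a shift and turn from the pose commanded when the call began, along the tool's axes at that moment; what a row does not reach only later rows make up. A row lasts 1/10 s, in which the tool goes at most 50 mm and 8.59 degrees, less where a joint would pass 70% of its speed; a pose out of reach is approached as far as the arm can. A call with a gripper value outside its range is refused whole. The fingers move at their own pace and stop on an object; FORCE is the grip in N (left out, the last holds). Time passes only in rows, so rows that repeat a pose let the fingers close. It gives the time, the measured TCP pose, the force and the opening at its end, in the units of the state.
- sensors.observe(): the state, without advancing time (a new reading comes with each control period).
- cams.get_image(name): name is "side" or "top"; returns (picture, depth): 400x640x3 uint8, blue, green, red; 400x640 float32, m along the optical axis (not along the pixel's ray), 0 where there is no reading.
- cams.calibration(name): a dict with "vertical_fov" (degrees; the focal length in pixels is half the picture's height over the tangent of half this angle, whatever the lens; pixels are square), "cx", "cy" (the principal point, pixels), "distortion" ([k1, k2, p1, p2, k3] as OpenCV has them; the pictures are not rectified), "extrinsics" (4x4, takes a point from camera to world coordinates). Camera axes: x right, y down, z forward; pixel columns grow to the right and rows downward; lengths in m; the calibration is good to about 2 mm. A picture is of the moment at which its call begins. calibration takes no time and is no camera call.
- env.close_job(): hands the job in, once; it reports no verdict.
The state is a dict: "time_s": time; "q": joint angles; "qvel": joint speeds; "joint_efforts": joint torques, N m; "position": TCP position; "tool_rot": TCP orientation; "ft_force": force on the tool from outside, world axes, zero at the start; "wrist_torque": the same for the moment, N m; "grip_width": finger opening in m.
Only numpy, scipy, OpenCV 4.12 (cv2) and the standard library are available. Lean on these libraries where they do the work, as an engineer would, in place of code of your own. Each camera call takes 0.05 s, during which the arm holds its last target. There are 200 camera calls.

## Working session

There is one attempt and no reset: what is moved stays moved. The work goes in short steps, Python scripts to look and compute and a shell command to move; the robot and the scene stay as the last step left them, time stands still between calls to the robot, and variables do not carry over. Pictures are saved under pics/ and viewed, about 8 in all and at most 12, crops included, and the job is handed in when it is done.

```bash
ls; mkdir -p pics; cat > h.py <<'E'
import numpy as np, cv2
from rig import sensors,cams,env
def K(n):
    c=cams.calibration(n); f=200/np.tan(np.radians(c["vertical_fov"])/2)
    return np.array([[f,0,c["cx"]],[0,f,c["cy"]],[0,0,1]]),np.array(c["distortion"],float),np.array(c["extrinsics"])
def grab(n,name):
    p,d=cams.get_image(n); cv2.imwrite(f"pics/{name}.png",p); np.save(f"pics/{name}.npy",d); return p,d
def rays(n,uv):
    k,dd,T=K(n); u=cv2.undistortPoints(np.array(uv,float).reshape(-1,1,2),k,dd).reshape(-1,2)
    return np.c_[u,np.ones(len(u))]@T[:3,:3].T, T[:3,3]
def atz(n,uv,z):
    r,o=rays(n,uv); z=np.broadcast_to(z,len(r)); return o+r*((z-o[2])/r[:,2])[:,None]
def atd(n,uv,d):
    r,o=rays(n,uv); return np.array([o+r[i]*np.median((w:=d[int(v)-1:int(v)+2,int(u)-1:int(u)+2])[w>0]) for i,(u,v) in enumerate(uv)])
def proj(n,P):
    k,dd,T=K(n); R=T[:3,:3].T; return cv2.projectPoints(np.array(P,float).reshape(-1,1,3),cv2.Rodrigues(R)[0],-R@T[:3,3],k,dd)[0].reshape(-1,2)
E
python3 - <<'E'
from h import *
np.set_printoptions(precision=4,suppress=True)
for n in("side","top"):
    grab(n,n+"0"); print(K(n))
print(sensors.observe())
E
```

```text
pics
(array([[456.3467,   0.    , 323.0859],
       [  0.    , 456.3467, 205.5635],
       [  0.    ,   0.    ,   1.    ]]), array([-0.1176,  0.    ,  0.    ,  0.    ,  0.    ]), array([[-0.9724, -0.1517,  0.1771,  0.3695],
       [-0.2327,  0.6767, -0.6985,  0.6762],
       [-0.0139, -0.7204, -0.6934,  0.8153],
       [ 0.    ,  0.    ,  0.    ,  1.    ]]))
(array([[416.4042,   0.    , 315.8161],
       [  0.    , 416.4042, 204.216 ],
       [  0.    ,   0.    ,   1.    ]]), array([-0.0842,  0.    ,  0.    ,  0.    ,  0.    ]), array([[ 0.0063, -0.9962,  0.0872,  0.4826],
       [-0.9994, -0.0033,  0.0344, -0.0292],
       [-0.034 , -0.0873, -0.9956,  0.9995],
       [ 0.    ,  0.    ,  0.    ,  1.    ]]))
{'time_s': 0.1, 'q': array([-79.7739,  21.8372,  74.3788,  -0.0008,  83.8574, -12.3356]), 'qvel': array([-0.0033, -0.0674, -0.159 ,  0.0292,  0.0074, -0.0798]), 'joint_efforts': array([  0.004 , -44.9222, -23.1656,  -0.0001,   0.0037,  -0.    ]), 'position': array([ 0.211 , -0.5076,  0.1917]), 'tool_rot': array([[-0.0002,  0.3837, -0.9235],
       [ 0.0013, -0.9235, -0.3837],
       [-1.    , -0.0013, -0.0003]]), 'ft_force': array([-0.3503, -0.4612,  0.8309]), 'wrist_torque': array([ 0.0219,  0.0189, -0.0466]), 'grip_width': 0.08528921518375336}
```

View pics/top0.png

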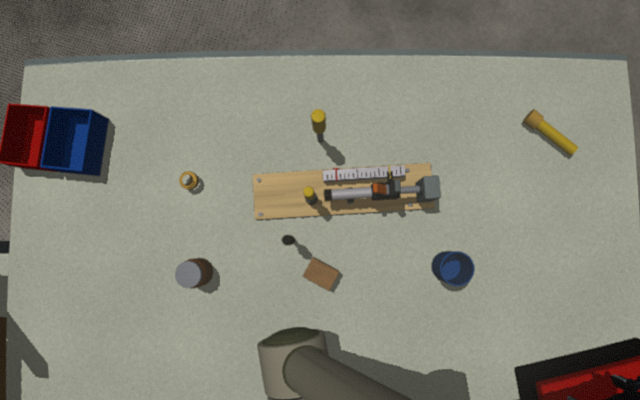

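View pics/side0.png

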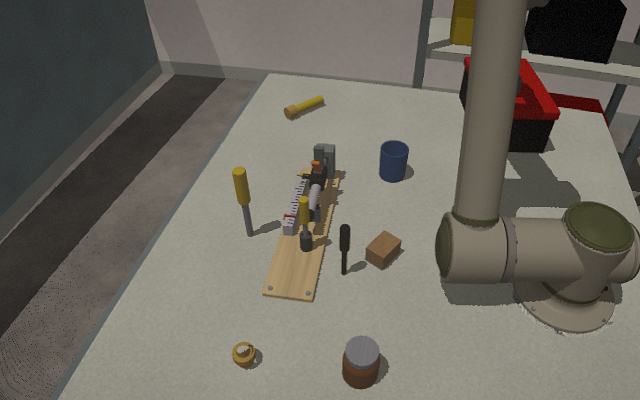

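The top view shows the stand from (253,195) to (440,187) with the foot end on the left, the pin at (310,195), the red mark at about (336,174), the lever at about (380,188) and the pot at (453,268). The side view shows the pin handle at (305,210), a larger yellow decoy at (242,185) and a black decoy at (344,240). I'll enlarge the mechanism in both views.

```bash
python3 - <<'E'
from h import *
a=cv2.imread("pics/top0.png")[155:225,245:445]; b=cv2.imread("pics/side0.png")[135:305,255:355]
cv2.imwrite("pics/c1.png",cv2.resize(a,None,fx=4,fy=4,interpolation=cv2.INTER_CUBIC))
cv2.imwrite("pics/c2.png",cv2.resize(b,None,fx=3.5,fy=3.5,interpolation=cv2.INTER_CUBIC))
E
```

```text
(no output)
```

View pics/c1.png

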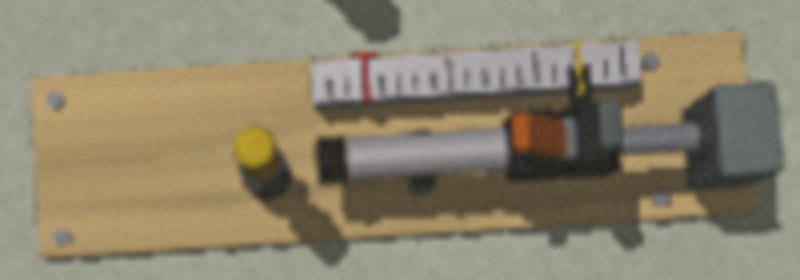

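View pics/c2.png

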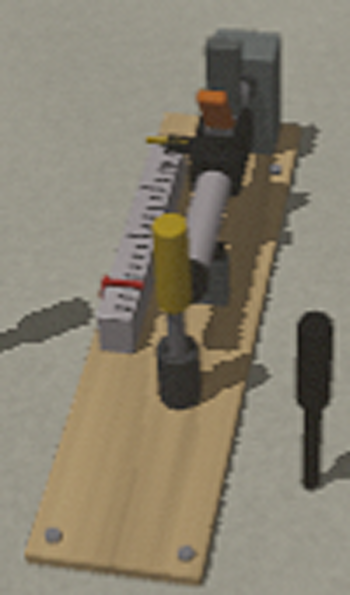

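The top crop shows the mark line at crop (367,77), the pointer at (580,68), the pin top at (256,146), the post top at (611,122), and the stand corners at (33,77), (40,258) and (742,32). In the side crop the mark is at (122,284) and the pin top at (170,222).

```bash
python3 - <<'E'
from h import *
np.set_printoptions(precision=4,suppress=True)
c1=lambda L:[(245+(u+.5)/4-.5,155+(v+.5)/4-.5) for u,v in L]
c2=lambda L:[(255+(u+.5)/3.5-.5,135+(v+.5)/3.5-.5) for u,v in L]
cor=atz("top",c1([(33,77),(40,258),(742,32)]),.012); print("corners",cor)
ax=cor[0]-cor[2]; ax/=np.linalg.norm(ax); print("len",np.linalg.norm(cor[0]-cor[2]),"wid",np.linalg.norm(cor[0]-cor[1]))
cen=(cor[1]+cor[2])/2; yaw=np.arctan2(ax[1],ax[0]); print("ax",ax,"yaw",np.degrees(yaw),"centre",cen)
P=atz("top",c1([(367,77),(580,68),(256,146),(611,122),(540,135)]),[.046,.05,.167,.168,.152])
R=np.array([[np.cos(yaw),np.sin(yaw)],[-np.sin(yaw),np.cos(yaw)]])
for n,p in zip("mark pointer pintop posttop leverend".split(),P): print(n,p,"stand",R@(p-cen)[:2])
Q=atz("side",c2([(122,284),(150,140),(170,222),(178,345)]),[.046,.05,.167,.058])
for n,p in zip("mark pointer pintop socket".split(),Q): print("side",n,p,"stand",R@(p-cen)[:2])
# blobs
_,_,d=None,None,np.load("pics/top0.npy")
print("depthpts",atd("top",[(309,191),(336,174),(196,182),(397,186),(189,180),(321,273)],d))
for n in("top","side"):
    im=cv2.imread(f"pics/{n}0.png"); d=np.load(f"pics/{n}0.npy"); h=cv2.cvtColor(im,cv2.COLOR_BGR2HSV)
    v,u=np.mgrid[:400,:640]; r,o=rays(n,np.c_[u.ravel(),v.ravel()]); W=(o+r*d.reshape(-1,1)).reshape(400,640,3)
    for nm,(u0,u1,v0,v1,zl,zh) in dict(top=dict(pot=(430,478,245,290,.08,.1),jar=(170,216,255,292,.08,.1),box=(300,343,255,292,.035,.055),coup=(175,202,168,194,.04,.065),pin=(300,320,183,207,.155,.175)),side=dict(pot=(375,412,138,185,.08,.1),jar=(340,382,335,390,.08,.1),box=(364,403,230,268,.035,.055),coup=(230,260,340,370,.04,.065),pin=(296,312,195,225,.155,.175)))[n].items():
        w=W[v0:v1,u0:u1].reshape(-1,3); w=w[(w[:,2]>zl)&(w[:,2]<zh)]
        if len(w)>2: (c,s,a)=cv2.minAreaRect(w[:,:2].astype(np.float32)); print(n,nm,len(w),np.array(c),np.array(s),a)
E
```

```text
corners [[ 0.6422  0.1575  0.012 ]
 [ 0.5328  0.151   0.012 ]
 [ 0.6701 -0.2688  0.012 ]]
len 0.427147821015133 wid 0.10952607585953766
ax [-0.0655  0.9979  0.    ] yaw 93.75351773010664 centre [ 0.6015 -0.0589  0.012 ]
mark [ 0.6367 -0.0434  0.046 ] stand [ 0.0131 -0.0362]
pointer [ 0.6416 -0.1658  0.05  ] stand [-0.1093 -0.033 ]
pintop [0.582  0.0142 0.167 ] stand [0.0742 0.0147]
posttop [ 0.5945 -0.1641  0.168 ] stand [-0.1045  0.0139]
leverend [ 0.5898 -0.1303  0.152 ] stand [-0.0705  0.0163]
side mark [ 0.6359 -0.0472  0.046 ] stand [ 0.0094 -0.0351]
side pointer [ 0.6572 -0.1933  0.05  ] stand [-0.1377 -0.0468]
side pintop [0.5808 0.0102 0.167 ] stand [0.0703 0.0161]
side socket [0.5807 0.0094 0.058 ] stand [0.0695 0.0163]
depthpts [[ 0.5821  0.0134  0.1681]
 [ 0.6361 -0.0425  0.0479]
 [ 0.6192  0.2896  0.0348]
 [ 0.5926 -0.1633  0.1683]
 [ 0.6289  0.3184  0.0017]
 [ 0.4093 -0.0091  0.045 ]]
top pot 286 [ 0.4238 -0.3038] [0.0759 0.0743] 43.908119201660156
top jar 580 [0.4067 0.2844] [0.0573 0.0587] 1.1465717554092407
top box 661 [ 0.4067 -0.0071] [0.0697 0.0501] 62.06626510620117
top coup 25 [0.6227 0.3058] [0.0157 0.0271] 77.04688262939453
top pin 92 [0.5809 0.0162] [0.0202 0.0196] 34.84550094604492
side pot 284 [ 0.4228 -0.3041] [0.0753 0.0768] 24.049320220947266
side jar 919 [0.4041 0.2847] [0.0593 0.0578] 13.874602317810059
side box 634 [ 0.4065 -0.0075] [0.0725 0.0525] 60.976863861083984
side coup 80 [0.6218 0.3098] [0.0329 0.0348] 12.453372955322266
side pin 103 [0.5791 0.0147] [0.0192 0.0212] 13.608437538146973
```

Both cameras agree: the pin is at about (0.580, 0.014), the pot at (0.4235, -0.304), and the leg axis has a yaw of about 93.8°. I'll set jaw y to (0.0655, -0.998), along the leg, for the whole job. A helper will work out the tool-frame shifts.

```bash
cat >> h.py <<'E'
from scipy.spatial.transform import Rotation as Ro
def want(P,yv=(0.0655,-0.998)):
    np.set_printoptions(precision=4,suppress=True)
    s=sensors.observe(); R=s["tool_rot"]; y=np.array([*yv,0.]); y/=np.linalg.norm(y); x=np.array([0,0,-1.]); G=np.c_[x,y,np.cross(x,y)]
    print("t",s["time_s"],"pos",s["position"],"F",s["ft_force"],"w",s["grip_width"],"q",s["q"])
    print("shift",R.T@(np.array(P)-s["position"]),"dr",Ro.from_matrix(R.T@G).as_rotvec())
E
python3 -c "
from h import *; want([.58,.014,.24])"
```

```text
t 0.1 pos [ 0.211  -0.5076  0.1917] F [-0.3503 -0.4612  0.8309] w 0.08528921518375336 q [-79.7739  21.8372  74.3788  -0.0008  83.8574 -12.3356]
shift [-0.0478 -0.3401 -0.5409] dr [ 0.3282 -0.0001  0.0013]
```

```bash
python3 -m crank '{"hand":[0,0,0,0,0],"translation":[[-0.02,-0.02,-0.035],[-0.04,-0.045,-0.07],[-0.048,-0.07,-0.11],[-0.048,-0.095,-0.15],[-0.048,-0.12,-0.19]],"dr":[[0.08,0,0],[0.16,0,0],[0.24,0,0],[0.328,0,0],[0.328,0,0]]}' 40; python3 -c "
from h import *; want([.58,.014,.24])"
```

```text
time_s: 0.6
position: [0.3411, -0.3225, 0.2403]
tool_rot: [[0.0, 0.063, -0.998], [-0.0, -0.998, -0.063], [-1.0, 0.0, -0.0]]
ft_force: [0.2, -0.9, -0.3]
grip_width: 0.0853
t 0.6 pos [ 0.3411 -0.3225  0.2403] F [ 0.2273 -0.9183 -0.3035] w 0.08527617685754682 q [-57.891   11.6836  80.9757   0.0046  87.3306  28.5069]
shift [ 0.0003 -0.3208 -0.2596] dr [-0.0027 -0.0002 -0.0001]
```

```bash
python3 -m crank '{"hand":[0,0,0,0,0],"translation":[[0,-0.038,-0.031],[0,-0.076,-0.062],[0,-0.114,-0.093],[0,-0.152,-0.124],[0,-0.19,-0.155]],"dr":[[0,0,0],[0,0,0],[0,0,0],[0,0,0],[0,0,0]]}' && python3 -m crank '{"hand":[0,0,0,0,0],"translation":[[0,-0.035,-0.028],[0,-0.07,-0.056],[0,-0.1,-0.08],[0,-0.131,-0.105],[0,-0.131,-0.105]],"dr":[[0,0,0],[0,0,0],[0,0,0],[0,0,0],[0,0,0]]}'; python3 -c "
from h import *; want([.58,.014,.12])"
```

```text
time_s: 1.1
position: [0.4833, -0.1224, 0.2401]
tool_rot: [[-0.0, 0.066, -0.998], [0.0, -0.998, -0.066], [-1.0, -0.0, 0.0]]
ft_force: [-0.0, -0.9, -0.6]
grip_width: 0.0852
time_s: 1.6
position: [0.5801, 0.0168, 0.2391]
tool_rot: [[-0.001, 0.07, -0.998], [0.001, -0.998, -0.07], [-1.0, -0.001, 0.001]]
ft_force: [-1.0, -0.3, -0.8]
grip_width: 0.0855
t 1.6 pos [0.5801 0.0168 0.2391] F [-1.0145 -0.2589 -0.7699] w 0.0855042103815374 q [-10.0537  23.4287  64.0073   0.0503  92.633   75.9262]
shift [0.1191 0.0029 0.0002] dr [0.0047 0.001  0.0011]
```

```bash
python3 -m crank '{"hand":[0,0,0,0,0],"translation":[[0.03,0.003,0],[0.06,0.003,0],[0.09,0.003,0],[0.119,0.003,0],[0.119,0.003,0]],"dr":[[0,0,0],[0,0,0],[0,0,0],[0,0,0],[0,0,0]]}' && python3 -m crank '{"hand":[130,170,200,230,255],"translation":[[0,0,0],[0,0,0],[0,0,0],[0,0,0],[0,0,0]],"dr":[[0,0,0],[0,0,0],[0,0,0],[0,0,0],[0,0,0]]}' 50; python3 -c "
from h import *; want([.58,.014,.12])
grab('side','s1')"
```

```text
time_s: 2.1
position: [0.5766, 0.0101, 0.1177]
tool_rot: [[-0.008, 0.065, -0.998], [0.001, -0.998, -0.065], [-1.0, -0.002, 0.008]]
ft_force: [-0.7, 0.3, 0.6]
grip_width: 0.0854
time_s: 2.6
position: [0.5795, 0.0102, 0.1222]
tool_rot: [[0.002, 0.066, -0.998], [-0.0, -0.998, -0.066], [-1.0, 0.0, -0.002]]
ft_force: [0.8, -0.1, 4.2]
grip_width: 0.0186
t 2.6 pos [0.5795 0.0102 0.1222] F [ 0.8244 -0.0592  4.1632] w 0.018608021375234762 q [-10.6922  27.9742  76.1693   0.0038  75.7383  75.5337]
shift [ 0.0022 -0.0038 -0.0007] dr [ 0.0003 -0.002  -0.0005]
```

View pics/s1.png

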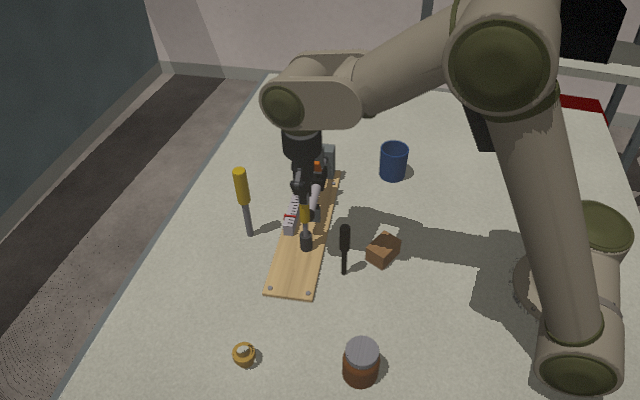

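The side view shows the fingers on the yellow handle at (305,205). The opening reads 18.6 mm against the 22 mm handle, so I'll lift and check that it holds.

```bash
python3 -m crank '{"hand":[255,255,255,255,255],"translation":[[-0.01,0,0],[-0.025,0,0],[-0.045,0,0],[-0.07,0,0],[-0.095,0,0]],"dr":[[0,0,0],[0,0,0],[0,0,0],[0,0,0],[0,0,0]]}'; python3 -c "
from h import *; want([.4235,-.304,.22])
p,d=grab('side','s2'); cv2.imwrite('pics/s2c.png',cv2.resize(p[60:310,220:420],None,fx=2.4,fy=2.4))"
```

```text
time_s: 3.15
position: [0.5787, 0.0103, 0.2175]
tool_rot: [[-0.001, 0.066, -0.998], [0.0, -0.998, -0.066], [-1.0, -0.0, 0.001]]
ft_force: [-0.1, 0.2, 0.5]
grip_width: 0.0183
t 3.15 pos [0.5787 0.0103 0.2175] F [-0.1429  0.1719  0.5083] w 0.018326310462750812 q [-10.6932  23.8684  66.8107  -0.0038  89.3557  75.536 ]
shift [-0.0024  0.3034  0.1755] dr [0.0003 0.0006 0.0001]
```

View pics/s2c.png

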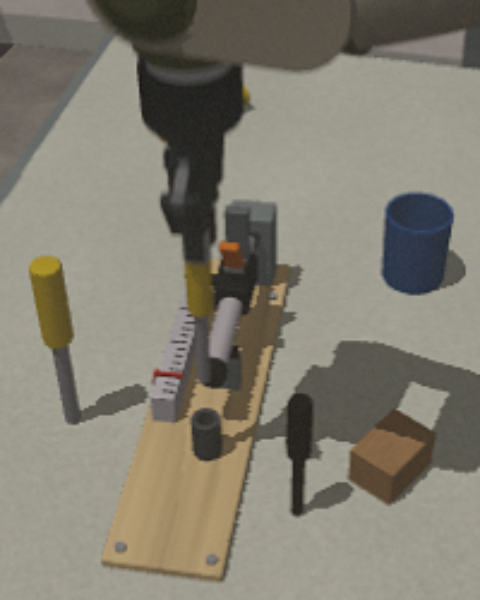

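The pin is out: the shaft is visible below the gripper and the socket at crop (207,435) is empty. Next I carry it to the pot.

```bash
python3 -m crank '{"hand":[255,255,255,255,255],"translation":[[-0.025,0,0.03],[-0.03,0.03,0.065],[-0.03,0.07,0.09],[-0.03,0.11,0.11],[-0.03,0.15,0.125]],"dr":[[0,0,0],[0,0,0],[0,0,0],[0,0,0],[0,0,0]]}' && python3 -m crank '{"hand":[255,255,255,255,255],"translation":[[0,0.045,0.015],[0,0.085,0.03],[0,0.12,0.042],[0,0.153,0.0505],[0,0.153,0.0505]],"dr":[[0,0,0],[0,0,0],[0,0,0],[0,0,0],[0,0,0]]}'; python3 -c "
from h import *; want([.4235,-.304,.115])
p,d=grab('side','s3'); q,d2=grab('top','t3')
cv2.imwrite('pics/s3c.png',np.hstack([cv2.resize(p[60:200,340:480],None,fx=2.8,fy=2.8),cv2.resize(q[200:340,380:520],None,fx=2.8,fy=2.8)]))"
```

```text
time_s: 3.7
position: [0.4627, -0.1487, 0.2469]
tool_rot: [[0.0, 0.066, -0.998], [-0.0, -0.998, -0.066], [-1.0, 0.0, -0.0]]
ft_force: [1.1, -0.1, -0.3]
grip_width: 0.0187
time_s: 4.2
position: [0.4227, -0.3069, 0.2459]
tool_rot: [[-0.001, 0.062, -0.998], [-0.0, -0.998, -0.062], [-1.0, 0.0, 0.001]]
ft_force: [-1.8, 0.1, -1.6]
grip_width: 0.0186
t 4.2 pos [ 0.4227 -0.3069  0.2459] F [-1.8073  0.1172 -1.5887] w 0.018599488622713857 q [-48.9585  17.079   72.5974  -0.0409  90.3442  37.5079]
shift [ 0.1309 -0.0029 -0.0011] dr [-0.0039  0.0008 -0.0001]
```

View pics/s3c.png

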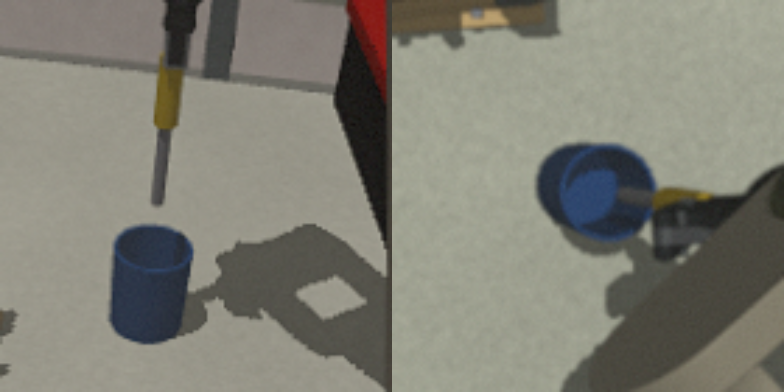

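The side crop shows the shaft's lower end at (157,205), above the pot mouth. In the top crop it is at (620,192), over the mouth. I'll check it numerically.

```bash
python3 -c "
from h import *
print(atz('side',[(340+157/2.8,60+203/2.8)],.141),atz('top',[(380+(620-392)/2.8,200+192/2.8)],.141))
for n in('side','top'): print(proj(n,[[.4227,-.3069,.141],[.4235,-.304,.09]]))"
```

```text
[[ 0.42191841 -0.30691416  0.141     ]] [[ 0.42672467 -0.29829559  0.141     ]]
[[395.7674825  132.46393899]
 [393.55366549 149.04618245]]
[[465.62126366 270.54596296]
 [456.72708492 268.52971832]]
```

```bash
python3 -m crank '{"hand":[255,255,255,255,255],"translation":[[0.03,-0.002,0],[0.06,-0.002,0],[0.09,-0.002,0],[0.115,-0.002,0],[0.127,-0.002,0]],"dr":[[0,0,0],[0,0,0],[0,0,0],[0,0,0],[0,0,0]]}' && python3 -m crank '{"hand":[255,180,120,60,0],"translation":[[0,0,0],[0,0,0],[0,0,0],[0,0,0],[0,0,0]],"dr":[[0,0,0],[0,0,0],[0,0,0],[0,0,0],[0,0,0]]}' &&  python3 -m crank '{"hand":[0,0,0,0,0],"translation":[[0,0,0],[0,0,0],[0,0,0],[-0.03,0,0],[-0.07,0,0]],"dr":[[0,0,0],[0,0,0],[0,0,0],[0,0,0],[0,0,0]]}' && python3 -m crank '{"hand":[0,0,0,0,0],"translation":[[-0.04,0,0],[-0.08,0,0],[-0.08,0,0],[-0.08,0,0],[-0.08,0,0]],"dr":[[0,0,0],[0,0,0],[0,0,0],[0,0,0],[0,0,0]]}'; python3 -c "
from h import *; want([.605,-.2,.26])
p,d=grab('side','s4'); q,d=grab('top','t4')
cv2.imwrite('pics/s4c.png',np.hstack([cv2.resize(p[60:200,340:480],None,fx=2.8,fy=2.8),cv2.resize(q[155:225,310:450],None,fx=2.8,fy=5.6)]))"
```

```text
time_s: 4.8
position: [0.4234, -0.2995, 0.1175]
tool_rot: [[-0.002, 0.067, -0.998], [0.003, -0.998, -0.067], [-1.0, -0.003, 0.002]]
ft_force: [-0.7, -0.2, -0.3]
grip_width: 0.0185
time_s: 5.3
position: [0.4238, -0.3017, 0.1198]
tool_rot: [[0.001, 0.066, -0.998], [-0.001, -0.998, -0.066], [-1.0, 0.001, -0.001]]
ft_force: [-0.5, 0.3, 0.1]
grip_width: 0.0677
time_s: 5.8
position: [0.4229, -0.3009, 0.1887]
tool_rot: [[-0.003, 0.066, -0.998], [0.003, -0.998, -0.066], [-1.0, -0.004, 0.003]]
ft_force: [-0.4, -0.5, 1.0]
grip_width: 0.0854
time_s: 6.3
position: [0.4233, -0.3013, 0.268]
tool_rot: [[-0.002, 0.066, -0.998], [0.002, -0.998, -0.066], [-1.0, -0.002, 0.001]]
ft_force: [-0.7, -0.4, 0.4]
grip_width: 0.0855
t 6.3 pos [ 0.4233 -0.3013  0.268 ] F [-0.7241 -0.3603  0.4218] w 0.08554351332057318 q [-48.5149  16.2546  70.2076   0.0004  93.6773  37.7183]
shift [ 0.0079 -0.0891 -0.188 ] dr [0.0002 0.0015 0.0019]
```

View pics/s4c.png

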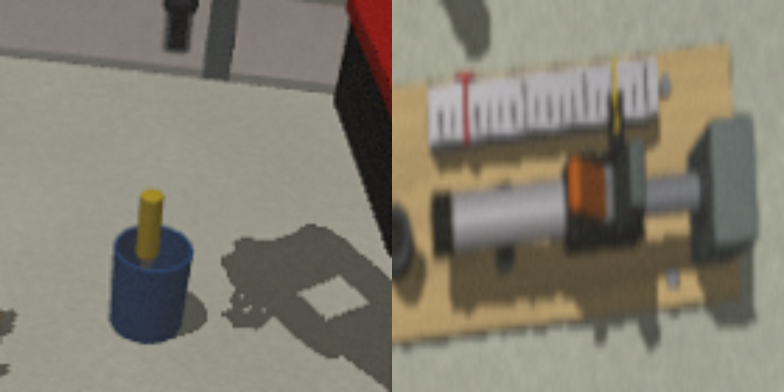

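The left crop shows the pin standing in the pot, handle out, at (150,225). In the right crop the mechanism is unobstructed, with the mark at (465,105) and the pointer at (616,95). The two views together suggest the pointer tip is about 78 mm up. I'll segment the red and yellow for sub-pixel positions in both cameras.

```bash
python3 - <<'E'
from h import *
np.set_printoptions(precision=4,suppress=True)
yaw=np.radians(93.75); cen=np.array([.6015,-.0589]); R=np.array([[np.cos(yaw),np.sin(yaw)],[-np.sin(yaw),np.cos(yaw)]])
D={}
for n,f,rb,yb in(("top","t4",(325,348,160,190),(380,400,160,185)),("side","s4",(278,305,205,228),(290,318,165,185))):
    im=cv2.imread(f"pics/{f}.png"); d=np.load(f"pics/{f}.npy"); h=cv2.cvtColor(im,cv2.COLOR_BGR2HSV).astype(int)
    for nm,(u0,u1,v0,v1),m in(("red",rb,((h[...,0]<8)|(h[...,0]>172))&(h[...,1]>130)),("yel",yb,(abs(h[...,0]-26)<6)&(h[...,1]>150))):
        v,u=np.nonzero(m[v0:v1,u0:u1]); uv=np.c_[u+u0,v+v0]; D[n,nm]=uv
        dd=d[uv[:,1],uv[:,0]]; c=uv.mean(0); w=atd(n,[c],d)[0]
        print(n,nm,len(u),"c",c,"min",uv.min(0),"max",uv.max(0),"z by depth",w, "zmed",np.median([atd(n,[p],d)[0][2] for p in uv]))
def tri(a,b):
    r1,o1=rays("top",[a]);r2,o2=rays("side",[b]); A=np.c_[r1[0],-r2[0]]; s=np.linalg.lstsq(A,o2-o1,rcond=None)[0]
    p,q=o1+s[0]*r1[0],o2+s[1]*r2[0]; return (p+q)/2,np.linalg.norm(p-q)
for nm in("red","yel"):
    p,e=tri(D["top",nm].mean(0),D["side",nm].mean(0)); print(nm,p,e,"stand",R@(p[:2]-cen))
for z in(.07,.075,.08,.085):
    print(z,[R@(atz(n,[D[n,"yel"].mean(0)],z)[0,:2]-cen) for n in("top","side")])
print("mark .046",[R@(atz(n,[D[n,"red"].mean(0)],.046)[0,:2]-cen) for n in("top","side")])
E
```

```text
top red 2 c [336.  168.5] min [336 168] max [336 169] z by depth [ 0.6496 -0.0426  0.0445] zmed 0.04625465383730365
top yel 4 c [389.5 174.5] min [389 172] max [390 177] z by depth [ 0.6305 -0.1615  0.0774] zmed 0.0781231704783143
side red 22 c [289.     215.4545] min [284 214] max [295 216] z by depth [ 0.636  -0.0442  0.05  ] zmed 0.050119278900638775
side yel 10 c [299.8 174.7] min [297 174] max [307 175] z by depth [ 0.6412 -0.1634  0.0772] zmed 0.07718574507410825
red [ 0.6422 -0.0436  0.0505] 0.012548504892164794 stand [ 0.0126 -0.0417]
yel [ 0.635  -0.1602  0.0803] 0.010003002068811554 stand [-0.1032 -0.0268]
0.07 [array([-0.1054, -0.0233]), array([-0.1152, -0.0349])]
0.075 [array([-0.1046, -0.0226]), array([-0.1094, -0.0334])]
0.08 [array([-0.1039, -0.0218]), array([-0.1036, -0.032 ])]
0.085 [array([-0.1031, -0.0211]), array([-0.0978, -0.0305])]
mark .046 [array([ 0.0132, -0.0488]), array([ 0.0086, -0.0365])]
```

The views agree: mark s ≈ +0.0130, pointer/post s ≈ -0.1042 along the leg, so about 117 mm of travel. The straddle point for the open gripper is (0.592, -0.140).

```bash
python3 -m crank '{"hand":[0,0,0,0,0],"translation":[[0,-0.03,-0.038],[0,-0.06,-0.076],[0,-0.09,-0.113],[0,-0.12,-0.15],[0,-0.15,-0.168]],"dr":[[0,0,0],[0,0,0],[0,0,0],[0,0,0],[0,0,0]]}'; python3 -m crank '{"hand":[0,0,0,0,0],"translation":[[0.005,0,0],[0.01,0,0],[0.01,0,0],[0.01,0,0],[0.01,0,0]],"dr":[[0,0,0],[0,0,0],[0,0,0],[0,0,0],[0,0,0]]}';python3 -c "
from h import *; want([.592,-.1404,.116])"
```

```text
time_s: 6.9
position: [0.5832, -0.1391, 0.2674]
tool_rot: [[-0.002, 0.067, -0.998], [0.001, -0.998, -0.067], [-1.0, -0.001, 0.002]]
ft_force: [-1.0, -0.8, 0.4]
grip_width: 0.0855
time_s: 7.4
position: [0.5811, -0.1418, 0.2595]
tool_rot: [[0.0, 0.064, -0.998], [-0.0, -0.998, -0.064], [-1.0, 0.0, -0.0]]
ft_force: [0.2, 0.5, -0.5]
grip_width: 0.0855
t 7.4 pos [ 0.5811 -0.1418  0.2595] F [ 0.1906  0.5478 -0.513 ] w 0.08549119784300406 q [-25.0438  24.8797  58.4082  -0.0037  96.6935  61.2685]
shift [ 0.1435 -0.0008 -0.0109] dr [-0.0012 -0.0003 -0.0002]
```

```bash
python3 -m crank '{"hand":[0,0,0,0,0],"translation":[[0.03,0,-0.011],[0.06,0,-0.011],[0.08,0,-0.011],[0.1,0,-0.011],[0.11,0,-0.011]],"dr":[[0,0,0],[0,0,0],[0,0,0],[0,0,0],[0,0,0]]}';python3 -m crank '{"hand":[0,0,0,0,0],"translation":[[0.01,0,0],[0.02,0,0],[0.03,0,0],[0.034,0,0],[0.034,0,0]],"dr":[[0,0,0],[0,0,0],[0,0,0],[0,0,0],[0,0,0]]}'; python3 -c "
from h import *; want([.592,-.1404,.116])
p,d=grab('side','s5'); q,d=grab('top','t5')
cv2.imwrite('pics/s5c.png',np.hstack([cv2.resize(p[110:240,260:360],None,fx=4,fy=4),cv2.resize(q[150:280,320:420],None,fx=4,fy=4)]))"
```

```text
time_s: 7.9
position: [0.5917, -0.1405, 0.1478]
tool_rot: [[-0.002, 0.065, -0.998], [0.001, -0.998, -0.065], [-1.0, -0.001, 0.002]]
ft_force: [0.7, 0.1, 0.4]
grip_width: 0.0854
time_s: 8.4
position: [0.5923, -0.1401, 0.1148]
tool_rot: [[-0.001, 0.066, -0.998], [0.0, -0.998, -0.066], [-1.0, -0.0, 0.001]]
ft_force: [0.3, -0.7, 0.2]
grip_width: 0.0854
t 8.4 pos [ 0.5923 -0.1401  0.1148] F [ 0.2915 -0.7043  0.2246] w 0.0853505742753128 q [-24.4443  31.1898  71.6176   0.0021  77.2384  61.7858]
shift [-0.0012  0.0003  0.0003] dr [0.0003 0.0007 0.0004]
```

View pics/s5c.png

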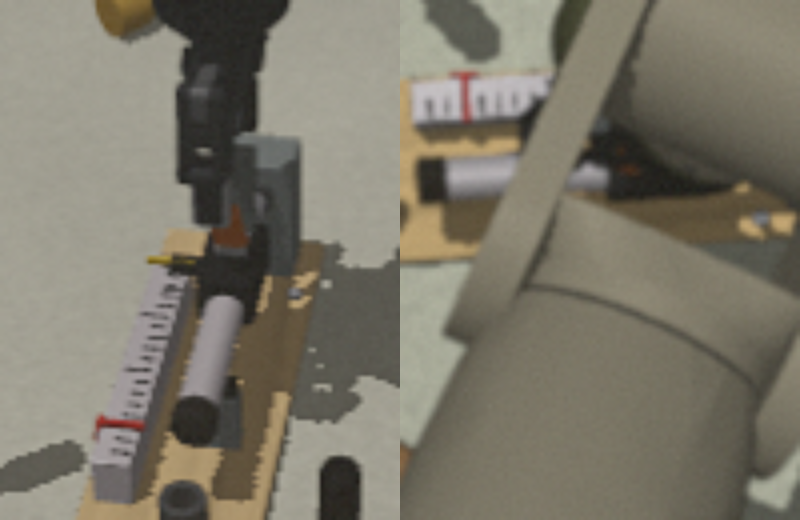

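The side crop shows the +x finger at (205,150) in front of the lever, with the paddle visible at (230,225). The pointer is at (165,261) and the mark at (118,425). The top view is blocked by the arm. I'll check the lateral alignment of the finger and the lever.

```bash
cat >> h.py <<'E'
yaw=np.radians(93.75); cen=np.array([.6015,-.0589]); R2=np.array([[np.cos(yaw),np.sin(yaw)],[-np.sin(yaw),np.cos(yaw)]])
def S(p): return R2@(np.asarray(p)[:2]-cen)
def Wd(s,t,z): return np.r_[cen+R2.T@[s,t],z]
E
python3 - <<'E'
from h import *
np.set_printoptions(precision=4,suppress=True)
c=lambda P:(proj("side",P)-[260,110])*4+1.5
s=S(sensors.observe()["position"]); print("tcp stand",s)
for z in(.115,.128):print("finger front-face tip centre",z,c([Wd(s[0]+.057,s[1],z),Wd(s[0]+.0427,s[1],z)]))
print("lever tip, hinge",c([Wd(-.1042+.05,.015,.152),Wd(-.1042+.016,.015,.108)]))
# lateral of the lever from start images: orange pixels
for n,f,b in(("top","top0",(365,395,178,200)),("side","side0",(305,330,155,180))):
    im=cv2.imread(f"pics/{f}.png");h=cv2.cvtColor(im,cv2.COLOR_BGR2HSV);d=np.load(f"pics/{f}.npy")
    m=(h[...,0]<16)&(h[...,1]>130); v,u=np.nonzero(m[b[2]:b[3],b[0]:b[1]]); W=np.array([atd(n,[(x+b[0],y+b[2])],d)[0] for u_,(x,y) in enumerate(zip(u,v))])
    L=np.array([S(w) for w in W]); print(n,len(W),"t range",np.percentile(L[:,1],[3,50,97]),"s",np.percentile(L[:,0],[3,97]),"z",np.percentile(W[:,2],[3,97]))
    x=W
d=np.load("pics/top0.npy"); uu,vv=np.meshgrid(range(390,404),range(178,196)); uv=np.c_[uu.ravel(),vv.ravel()]
r,o=rays("top",uv); W=o+r*d[uv[:,1],uv[:,0]][:,None]; W=W[(abs(W[:,2]-.168)<.006)]; L=np.array([S(w) for w in W]); print("post top",len(W),L.min(0),L.max(0),L.mean(0))
E
```

```text
tcp stand [-0.0806  0.0142]
finger front-face tip centre 0.115 [[207.4688 309.7706]
 [212.0448 293.6938]]
finger front-face tip centre 0.128 [[206.7587 292.8024]
 [211.381  276.7562]]
lever tip, hinge [[216.7843 227.0819]
 [229.0756 248.6468]]
top 121 t range [0.0047 0.0149 0.0236] s [-0.0854 -0.0565] z [0.1127 0.1595]
side 80 t range [-0.0173  0.0173  0.0259] s [-0.185  -0.0579] z [0.047  0.1617]
post top 75 [-0.1106  0.0032] [-0.0978  0.026 ] [-0.1039  0.0147]
```

```bash
python3 - <<'E'
from h import *
np.set_printoptions(precision=4,suppress=True)
d=np.load("pics/s5.npy")
for cx in(190,200,210,220,235):
    for cy in range(100,260,20):
        p=atd("side",[(260+cx/4,110+cy/4)],d)[0]; print((cx,cy),S(p),round(p[2],4))
s=sensors.observe()
print((proj("side",[[.5787,.0103,.2175]])-[220,60])*2.4)
E
```

```text
(190, 100) [-0.0135  0.0125] 0.2678
(190, 120) [-0.0124  0.0123] 0.2559
(190, 140) [-0.01    0.0124] 0.2448
(190, 160) [-0.0144  0.0109] 0.2282
(190, 180) [-0.0079  0.0118] 0.2199
(190, 200) [-0.2584 -0.0457] 0.0046
(190, 220) [-0.2366 -0.0414] 0.0041
(190, 240) [-0.2023 -0.0342] 0.0146
(200, 100) [-0.014   0.0177] 0.268
(200, 120) [-0.0134  0.0174] 0.2558
(200, 140) [-0.0105  0.0176] 0.2449
(200, 160) [-0.0191  0.0153] 0.2252
(200, 180) [-0.0072  0.0174] 0.2211
(200, 200) [-0.0254  0.013 ] 0.1929
(200, 220) [-0.0256  0.0124] 0.1785
(200, 240) [-0.2038 -0.0275] 0.0142
(210, 100) [-0.0136  0.0231] 0.2689
(210, 120) [-0.0121  0.023 ] 0.2572
(210, 140) [-0.0101  0.023 ] 0.2458
(210, 160) [-0.0215  0.0202] 0.224
(210, 180) [-0.0072  0.0229] 0.2217
(210, 200) [-0.026   0.0185] 0.1931
(210, 220) [-0.0266  0.0179] 0.1785
(210, 240) [-0.0857  0.0048] 0.1144
(220, 100) [-0.0153  0.028 ] 0.2682
(220, 120) [-0.0133  0.0281] 0.257
(220, 140) [-0.0114  0.0281] 0.2455
(220, 160) [-0.0105  0.028 ] 0.233
(220, 180) [-0.0085  0.028 ] 0.2213
(220, 200) [-0.0281  0.0236] 0.192
(220, 220) [-0.0294  0.023 ] 0.1768
(220, 240) [-0.0811  0.0119] 0.119
(235, 100) [-0.0538  0.0285] 0.2415
(235, 120) [-0.0423  0.0304] 0.2366
(235, 140) [-0.0413  0.0303] 0.224
(235, 160) [-0.0324  0.0318] 0.2172
(235, 180) [-0.0991  0.0185] 0.1513
(235, 200) [-0.0661  0.0246] 0.1626
(235, 220) [-0.0585  0.0258] 0.154
(235, 240) [-0.0805  0.0212] 0.1206
[[199.4969 287.6795]]
```

The depth data puts the finger tip at z ≈ 0.177 while the reported TCP is at 0.115. I need to know whether the closed gripper showed the same offset, so I'll use the stored pictures s2 and s3.

```bash
python3 - <<'E'
from h import *
np.set_printoptions(precision=4,suppress=True)
for f,P in(("s1",[.5795,.0102,.1222]),("s2",[.5787,.0103,.2175]),("s3",[.4227,-.3069,.2459]),("s4",[.4233,-.3013,.268]),("s5",[.5923,-.1401,.1148])):
    im=cv2.imread(f"pics/{f}.png");d=np.load(f"pics/{f}.npy");v,u=np.mgrid[:400,:640]
    uv=np.c_[u.ravel(),v.ravel()];r,o=rays("side",uv);W=o+r*d.reshape(-1,1)
    hsv=cv2.cvtColor(im,cv2.COLOR_BGR2HSV).reshape(-1,3)
    L=(W[:,:2]-cen)@R2.T-S(P); m=(abs(L[:,0])<.065)&(abs(L[:,1])<.02)&(W[:,2]>P[2]-.02)&(d.ravel()>0)
    print(f)
    for z0 in np.arange(P[2]-.02,P[2]+.1,.01):
        k=m&(W[:,2]>=z0)&(W[:,2]<z0+.01)
        if k.any(): print(" dz %.3f n %d s %s t %s bgr %s"%(z0-P[2],k.sum(),np.percentile(L[k,0],[5,50,95]).round(3),np.percentile(L[k,1],[5,95]).round(3),np.median(im.reshape(-1,3)[k],0)))
E
```

```text
s1
 dz -0.020 n 25 s [0.004 0.01  0.011] t [-0.01  0.01] bgr [ 36.  89. 105.]
 dz -0.010 n 35 s [0.004 0.009 0.013] t [-0.009  0.01 ] bgr [ 35.  92. 109.]
 dz -0.000 n 34 s [0.003 0.009 0.012] t [-0.009  0.01 ] bgr [ 36.   92.5 109. ]
 dz 0.010 n 35 s [0.002 0.009 0.012] t [-0.008  0.01 ] bgr [ 35.  90. 106.]
 dz 0.020 n 37 s [0.001 0.008 0.011] t [-0.008  0.011] bgr [36. 84. 98.]
 dz 0.030 n 17 s [0.004 0.008 0.01 ] t [-0.007  0.009] bgr [35. 84. 98.]
 dz 0.040 n 23 s [-0.011  0.014  0.02 ] t [-0.007  0.013] bgr [66. 71. 72.]
 dz 0.050 n 49 s [-0.013  0.015  0.023] t [-0.007  0.013] bgr [44. 45. 48.]
 dz 0.060 n 47 s [-0.012  0.021  0.023] t [-0.007  0.013] bgr [40. 44. 46.]
 dz 0.070 n 22 s [-0.014 -0.01   0.022] t [-0.002  0.014] bgr [41.5 45.5 46.5]
 dz 0.080 n 13 s [-0.02   0.016  0.028] t [0.008 0.016] bgr [36. 39. 42.]
 dz 0.090 n 53 s [0.001 0.039 0.044] t [-0.007  0.015] bgr [37. 42. 43.]
s2
 dz -0.020 n 39 s [0.004 0.009 0.012] t [-0.01  0.01] bgr [ 36.  87. 105.]
 dz -0.010 n 40 s [0.002 0.009 0.012] t [-0.009  0.01 ] bgr [ 35.   89.  105.5]
 dz 0.000 n 42 s [0.001 0.009 0
[... 2231 characters left out ...]
 55.  67. ]
 dz 0.010 n 33 s [-0.028  0.001  0.008] t [-0.004  0.015] bgr [52. 56. 82.]
 dz 0.020 n 35 s [-0.029 -0.02   0.012] t [-0.001  0.015] bgr [53. 57. 64.]
 dz 0.030 n 26 s [-0.022 -0.02   0.019] t [0.002 0.014] bgr [52.  56.  56.5]
 dz 0.040 n 27 s [-0.022 -0.019  0.022] t [0.005 0.014] bgr [52. 56. 59.]
 dz 0.050 n 38 s [-0.046 -0.021  0.05 ] t [-0.002  0.014] bgr [56.5 59.  59.5]
 dz 0.060 n 44 s [-0.046  0.049  0.056] t [-0.008  0.013] bgr [41.  45.5 46. ]
 dz 0.070 n 45 s [-0.045  0.053  0.056] t [-0.008  0.013] bgr [41. 45. 46.]
 dz 0.080 n 38 s [-0.046  0.053  0.056] t [-0.003  0.013] bgr [39.  42.  42.5]
 dz 0.090 n 9 s [-0.051 -0.047  0.051] t [0.011 0.015] bgr [54. 55. 55.]
```

The fingers really end about 43 mm above the reported TCP when closed and 56 mm when open, in all five pictures; the offset is only along the tool axis. So the fingers are still just above the post. I need a reported z of about 0.075 (true ≈ 0.118) and will descend a further 40 mm.

```bash
python3 -m crank '{"hand":[0,0,0,0,0],"translation":[[0.01,0,0],[0.02,0,0],[0.03,0,0],[0.04,0,0],[0.04,0,0]],"dr":[[0,0,0],[0,0,0],[0,0,0],[0,0,0],[0,0,0]]}' 40;python3 -m crank '{"hand":[20,40,40,40,40],"translation":[[0,0,0],[0,0,0],[0,0,0],[0,0,0],[0,0,0]],"dr":[[0,0,0],[0,0,0],[0,0,0],[0,0,0],[0,0,0]]}'; python3 -c "
from h import *; want(Wd(-.0806,.0147,.075)); print(S(sensors.observe()['position']))
p,d=grab('side','s6'); cv2.imwrite('pics/s6c.png',cv2.resize(p[110:240,260:360],None,fx=4,fy=4))"
```

```text
time_s: 9.0
position: [0.5916, -0.1399, 0.0733]
tool_rot: [[-0.003, 0.066, -0.998], [0.001, -0.998, -0.066], [-1.0, -0.002, 0.003]]
ft_force: [0.4, 0.5, -0.2]
grip_width: 0.0854
time_s: 9.5
position: [0.5924, -0.1402, 0.0754]
tool_rot: [[0.0, 0.066, -0.998], [-0.0, -0.998, -0.066], [-1.0, 0.0, -0.0]]
ft_force: [0.6, 0.4, 0.9]
grip_width: 0.0721
t 9.5 pos [ 0.5924 -0.1402  0.0754] F [0.6099 0.395  0.8779] w 0.07213526412455001 q [-24.4453  33.3905  74.6415   0.0009  71.9503  61.7832]
shift [0.0004 0.     0.0003] dr [ 0.0003 -0.0003 -0.0001]
[-0.0806  0.0144]
```

View pics/s6c.png

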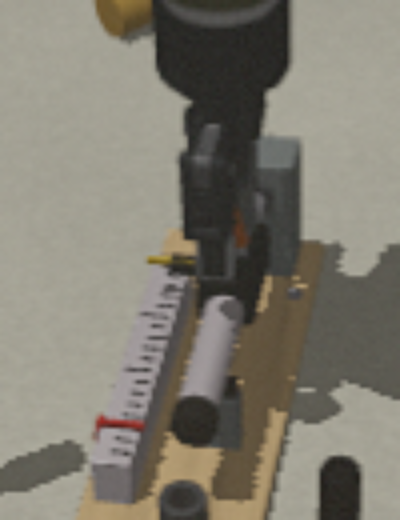

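The side view shows the fingers straddling the post and lever, tip at about crop (215,275), with the pointer at (165,260) and the mark at (118,425). Now I push the leg out.

```bash
python3 -m crank '{"hand":[40,40,40,40,40],"translation":[[0,-0.008,0],[0,-0.02,0],[0,-0.035,0],[0,-0.05,0],[0,-0.065,0]],"dr":[[0,0,0],[0,0,0],[0,0,0],[0,0,0],[0,0,0]]}';python3 -m crank '{"hand":[40,40,40,40,40],"translation":[[0,-0.015,0],[0,-0.03,0],[0,-0.045,0],[0,-0.053,0],[0,-0.053,0]],"dr":[[0,0,0],[0,0,0],[0,0,0],[0,0,0],[0,0,0]]}'; cat >> h.py <<'E'
def look(f):
    s=sensors.observe(); print("tcp s,t",S(s["position"]),"z",s["position"][2],"w",s["grip_width"],"F",s["ft_force"],"t",s["time_s"])
    p,d=grab("side",f); h=cv2.cvtColor(p,cv2.COLOR_BGR2HSV).astype(int)
    k=abs(h[...,0]-26)<7
    # yellow pointer: search band over the rail
    m=(k&(h[...,1]>140)&(h[...,2]>70)); r=((h[...,0]<8)|(h[...,0]>172))&(h[...,1]>130)
    for nm,q,z in(("yel",m,.079),("red",r,.050)):
        v,u=np.nonzero(q[165:235,270:300]); uv=np.c_[u+270,v+165]
        if nm=="yel" and len(uv): uv=uv[(uv[:,0]<310)]
        if len(uv): print(nm,len(uv),uv.min(0),uv.max(0),uv.mean(0),"s,t",S(atz("side",[uv.mean(0)],z)[0]))
    c=cv2.resize(p[150:240,260:340],None,fx=6,fy=6,interpolation=cv2.INTER_CUBIC); cv2.imwrite(f"pics/{f}c.png",c)
E
python3 -c "
from h import *; np.set_printoptions(precision=4,suppress=True); look('s7')"
```

```text
time_s: 10.05
position: [0.5881, -0.0758, 0.0752]
tool_rot: [[0.0, 0.065, -0.998], [-0.002, -0.998, -0.065], [-1.0, 0.002, -0.0]]
ft_force: [0.5, -8.3, -2.3]
grip_width: 0.0716
time_s: 10.55
position: [0.5844, -0.0219, 0.0753]
tool_rot: [[-0.0, 0.067, -0.998], [-0.001, -0.998, -0.067], [-1.0, 0.001, 0.0]]
ft_force: [-0.5, -4.5, -1.3]
grip_width: 0.0719
tcp s,t [0.038  0.0147] z 0.07526282474916611 w 0.07188098138306423 F [-0.5268 -4.4749 -1.3443] t 10.55
yel 11 [287 205] [292 206] [289.2727 205.5455] s,t [ 0.0083 -0.0337]
red 22 [284 214] [295 216] [289.     215.4545] s,t [ 0.0124 -0.0354]
```

View pics/s7c.png

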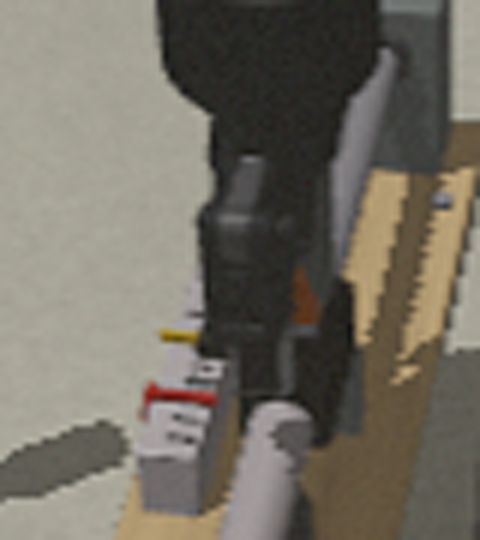

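The side crop shows the pointer at (180,336) and the red line at (182,394). The pointer is about 4 mm short of the mark, and the kinematics agree: post s ≈ 0.008 against 0.0125. I'll advance 4 mm and then measure with intensity-weighted centroids.

```bash
python3 -m crank '{"hand":[40,40,40],"translation":[[0,-0.002,0],[0,-0.004,0],[0,-0.004,0]],"dr":[[0,0,0],[0,0,0],[0,0,0]]}'; cat >> h.py <<'E'
def wc(n,p,box,ch):
    u0,u1,v0,v1=box; a=p[v0:v1,u0:u1].astype(float); b,g,r=a[...,0],a[...,1],a[...,2]
    w=np.minimum(g,r)-b if ch=="y" else r-np.maximum(g,b)
    w=np.clip(w-(12 if n=="top" else 45)+ (0 if n=="top" else 20),0,None); v,u=np.mgrid[v0:v1,u0:u1]; return np.array([(w*u).sum(),(w*v).sum()])/w.sum()
def fine(f):
    p,d=grab("side",f); y=wc("side",p,(283,296,196,214),"y"); return y, S(atz("side",[y],.079)[0])
E
python3 - <<'E'
from h import *
np.set_printoptions(precision=4,suppress=True)
P=cv2.imread
for f,b in(("s4",(290,298,165,182)),("s5",(290,303,168,180)),("s7",(283,296,196,212))):
    y=wc("side",P(f"pics/{f}.png"),b,"y"); print(f,y,[S(atz("side",[y],z)[0]) for z in(.077,.079,.081)])
for f in("s4","s7"):
    r=wc("side",P(f"pics/{f}.png"),(284,297,210,220),"r"); print("red",f,r,[S(atz("side",[r],z)[0]) for z in(.046,.048,.050)])
for f in("top0","t4"):
    p=P(f"pics/{f}.png"); r=wc("top",p,(332,341,169,180),"r"); y=wc("top",p,(386,394,165,178),"y")
    print(f,r,y,[S(atz("top",[r],z)[0]) for z in(.046,.049)],S(atz("top",[y],.079)[0]))
look('s8'); print(fine('s8b'))
E
```

```text
time_s: 10.9
position: [0.5842, -0.0193, 0.0753]
tool_rot: [[-0.0, 0.065, -0.998], [-0.001, -0.998, -0.065], [-1.0, 0.001, 0.0]]
ft_force: [-1.5, -4.9, -0.2]
grip_width: 0.0719
s4 [296.9885 174.3793] [array([-0.1073, -0.0401]), array([-0.1049, -0.0395]), array([-0.1026, -0.0389])]
s5 [299.755 173.8  ] [array([-0.1105, -0.0337]), array([-0.1082, -0.0331]), array([-0.1059, -0.0325])]
s7 [289.2407 205.361 ] [array([ 0.0057, -0.0345]), array([ 0.0078, -0.0339]), array([ 0.0098, -0.0333])]
red s4 [289.2326 215.3147] [array([ 0.008 , -0.0361]), array([ 0.0099, -0.0355]), array([ 0.0119, -0.0349])]
red s7 [289.2448 215.3376] [array([ 0.0081, -0.036 ]), array([ 0.01  , -0.0354]), array([ 0.0119, -0.0349])]
top0 [335.8966 173.6334] [389.2756 170.5678] [array([ 0.0142, -0.0368]), array([ 0.0143, -0.0363])] [-0.1042 -0.0309]
t4 [335.8955 173.6848] [389.2843 170.6083] [array([ 0.0142, -0.0367]), array([ 0.0143, -0.0362])] [-0.1042 -0.0308]
tcp s,t [0.0407 0.0146] z 0.07525082362299346 w 0.07194474443910193 F [-1.47   -4.8975 -0.1844] t 10.9
yel 12 [287 206] [292 207] [289.5 206.5] s,t [ 0.0114 -0.0324]
red 22 [284 214] [295 216] [289.     215.4545] s,t [ 0.0124 -0.0354]
(array([288.9732, 206.2411]), array([ 0.0107, -0.0338]))
```

```bash
python3 - <<'E'
from h import *
np.set_printoptions(precision=4,suppress=True)
p,d=grab("top","t8")
c=cv2.resize(p[150:200,310:380],None,fx=8,fy=8,interpolation=cv2.INTER_CUBIC); cv2.imwrite("pics/t8c.png",c)
h=cv2.cvtColor(p,cv2.COLOR_BGR2HSV).astype(int)
for nm,m in(("y",(abs(h[...,0]-26)<7)&(h[...,1]>120)),("r",((h[...,0]<8)|(h[...,0]>172))&(h[...,1]>110))):
    v,u=np.nonzero(m[150:200,318:360]); print(nm,np.c_[u+318,v+150].tolist()[:40])
E
```

```text
y []
r []
```

View pics/t8c.png

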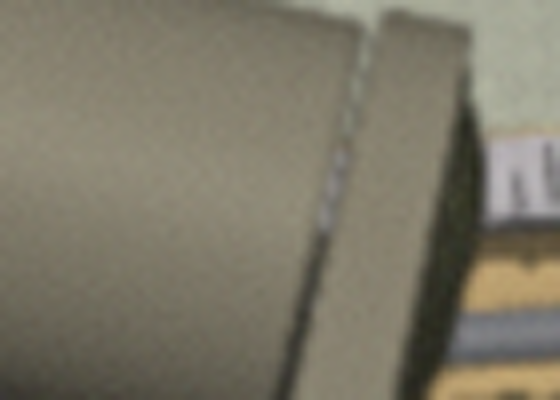

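The top crop shows only the wrist covering the rail, so there is no direct top view of the mark; that was my 12th picture, so the rest is by numbers. Needed advance by estimate: side pointer against mark about +1 mm, same-camera displacements about +2 mm, kinematics about +3.5 mm. I'll take +2 mm and start closing, moving the TCP back by half the closure so the post stays put.

```bash
python3 -m crank '{"hand":[40,50,60,70,70],"translation":[[0,-0.002,0],[0,-0.0003,0],[0,0.0013,0],[0,0.003,0],[0,0.003,0]],"dr":[[0,0,0],[0,0,0],[0,0,0],[0,0,0],[0,0,0]]}' 40; python3 -m crank '{"hand":[70],"translation":[[0,0,0]],"dr":[[0,0,0]]}'; python3 -c "
from h import *; np.set_printoptions(precision=4,suppress=True); look('s9'); print(fine('s9b'),fine('s9d'))"
```

```text
time_s: 11.55
position: [0.5851, -0.0228, 0.076]
tool_rot: [[0.002, 0.065, -0.998], [-0.002, -0.998, -0.065], [-1.0, 0.002, -0.002]]
ft_force: [-0.7, -6.6, 3.2]
grip_width: 0.062
time_s: 11.65
position: [0.5851, -0.0228, 0.0759]
tool_rot: [[0.002, 0.065, -0.998], [-0.002, -0.998, -0.065], [-1.0, 0.002, -0.002]]
ft_force: [-0.0, -6.5, 3.1]
grip_width: 0.062
tcp s,t [0.0371 0.014 ] z 0.07591237798464306 w 0.06196934245993445 F [-0.0369 -6.4812  3.1042] t 11.65
yel 13 [287 206] [297 207] [291.     206.7692] s,t [ 0.0117 -0.0288]
red 22 [284 214] [295 216] [289.     215.4545] s,t [ 0.0124 -0.0354]
(array([289.5409, 206.5495]), array([ 0.0115, -0.0323])) (array([289.5319, 206.5536]), array([ 0.0116, -0.0323]))
```

```bash
python3 -m crank '{"hand":[77,85,93,100,100],"translation":[[0,0.0003,0],[0,0.0015,0],[0,0.0028,0],[0,0.004,0],[0,0.004,0]],"dr":[[0,0,0],[0,0,0],[0,0,0],[0,0,0],[0,0,0]]}'; python3 -m crank '{"hand":[100],"translation":[[0,0,0]],"dr":[[0,0,0]]}'; python3 -c "
from h import *; np.set_printoptions(precision=4,suppress=True); look('s10'); print(fine('s10b'))"
```

```text
time_s: 12.3
position: [0.5857, -0.0266, 0.0762]
tool_rot: [[0.003, 0.065, -0.998], [-0.001, -0.998, -0.065], [-1.0, 0.002, -0.002]]
ft_force: [1.0, -6.2, 3.6]
grip_width: 0.0522
time_s: 12.4
position: [0.5857, -0.0266, 0.0762]
tool_rot: [[0.003, 0.065, -0.998], [-0.002, -0.998, -0.065], [-1.0, 0.002, -0.003]]
ft_force: [-0.2, -5.7, 4.4]
grip_width: 0.0519
tcp s,t [0.0332 0.0136] z 0.07615390364626898 w 0.05186094050480941 F [-0.2156 -5.72    4.4371] t 12.4
yel 17 [286 207] [298 208] [292.     207.2353] s,t [ 0.0129 -0.0261]
red 23 [284 214] [295 216] [289.2174 215.4348] s,t [ 0.0123 -0.0349]
(array([289.5732, 207.    ]), array([ 0.013 , -0.0319]))
```

```bash
python3 -m crank '{"hand":[107,115,123,130,130],"translation":[[0,0.0012,0],[0,0.0025,0],[0,0.0038,0],[0,0.005,0],[0,0.005,0]],"dr":[[0,0,0],[0,0,0],[0,0,0],[0,0,0],[0,0,0]]}'; python3 -m crank '{"hand":[130],"translation":[[0,0,0]],"dr":[[0,0,0]]}'; python3 -c "
from h import *; np.set_printoptions(precision=4,suppress=True); look('s11'); print(fine('s11b'))"
```

```text
time_s: 13.0
position: [0.5863, -0.0318, 0.0766]
tool_rot: [[0.003, 0.065, -0.998], [-0.002, -0.998, -0.065], [-1.0, 0.002, -0.003]]
ft_force: [0.2, -6.1, 6.2]
grip_width: 0.0422
time_s: 13.1
position: [0.5863, -0.0318, 0.0766]
tool_rot: [[0.003, 0.065, -0.998], [-0.002, -0.998, -0.065], [-1.0, 0.002, -0.003]]
ft_force: [-0.2, -7.3, 6.3]
grip_width: 0.042
tcp s,t [0.028  0.0134] z 0.07655838213350138 w 0.04196875202049132 F [-0.2447 -7.3026  6.3216] t 13.1
yel 14 [287 206] [298 208] [291.6429 207.0714] s,t [ 0.0125 -0.0271]
red 23 [284 214] [295 216] [289.2174 215.4348] s,t [ 0.0123 -0.0349]
(array([289.0496, 206.9216]), array([ 0.0129, -0.0332]))
```

```bash
python3 -m crank '{"hand":[137,145,153,160,160],"translation":[[0,0.001,0],[0,0.0023,0],[0,0.0037,0],[0,0.0049,0],[0,0.0049,0]],"dr":[[0,0,0],[0,0,0],[0,0,0],[0,0,0],[0,0,0]]}'; python3 -m crank '{"hand":[160],"translation":[[0,0,0]],"dr":[[0,0,0]]}'; python3 -c "
from h import *; np.set_printoptions(precision=4,suppress=True); look('s12'); print(fine('s12b'))"
```

```text
time_s: 13.7
position: [0.5867, -0.0368, 0.0768]
tool_rot: [[0.004, 0.065, -0.998], [-0.002, -0.998, -0.065], [-1.0, 0.003, -0.004]]
ft_force: [0.7, -7.0, 7.9]
grip_width: 0.0319
time_s: 13.8
position: [0.5868, -0.0368, 0.0768]
tool_rot: [[0.004, 0.065, -0.998], [-0.002, -0.998, -0.065], [-1.0, 0.003, -0.004]]
ft_force: [0.0, -5.9, 8.2]
grip_width: 0.0322
tcp s,t [0.023  0.0133] z 0.07681781294939305 w 0.03220158815725961 F [ 0.0048 -5.8581  8.1744] t 13.8
yel 15 [287 206] [297 208] [291.2667 207.1333] s,t [ 0.0128 -0.0279]
red 23 [284 214] [295 216] [289.2174 215.4348] s,t [ 0.0123 -0.0349]
(array([289.9977, 206.9638]), array([ 0.0127, -0.0309]))
```

Still on the mark (0.0127). Last 6 mm of closure: TCP back 3 mm, then squeeze at 60 N.

```bash
python3 -m crank '{"hand":[166,172,178,186,200],"translation":[[0,0.001,0],[0,0.002,0],[0,0.003,0],[0,0.003,0],[0,0.003,0]],"dr":[[0,0,0],[0,0,0],[0,0,0],[0,0,0],[0,0,0]]}' 60; python3 -m crank '{"hand":[230,255,255,255,255],"translation":[[0,0,0],[0,0,0],[0,0,0],[0,0,0],[0,0,0]],"dr":[[0,0,0],[0,0,0],[0,0,0],[0,0,0],[0,0,0]]}'; python3 -c "
from h import *; np.set_printoptions(precision=4,suppress=True); look('s13'); print(fine('s13b'))"
```

```text
time_s: 14.4
position: [0.587, -0.0395, 0.0772]
tool_rot: [[0.004, 0.065, -0.998], [-0.001, -0.998, -0.065], [-1.0, 0.002, -0.004]]
ft_force: [-0.5, -7.7, 12.5]
grip_width: 0.0246
time_s: 14.9
position: [0.587, -0.0395, 0.0772]
tool_rot: [[0.004, 0.065, -0.998], [-0.001, -0.998, -0.065], [-1.0, 0.002, -0.004]]
ft_force: [-1.5, -7.1, 11.1]
grip_width: 0.0246
tcp s,t [0.0203 0.0132] z 0.0772179001597999 w 0.024602793476531232 F [-1.5065 -7.121  11.1454] t 14.9
yel 16 [286 207] [298 208] [291.75   207.3125] s,t [ 0.0132 -0.0267]
red 23 [284 214] [295 216] [289.2174 215.4348] s,t [ 0.0123 -0.0349]
(array([288.9099, 207.1171]), array([ 0.0136, -0.0333]))
```

The lever is against its stop: the width stalls at 24.6 mm with the hand commanded to 255. The pointer is within about 1 mm of the mark. Last check before handing in: the pin and the three bystanders.

```bash
python3 - <<'E'
from h import *
np.set_printoptions(precision=4,suppress=True)
im=cv2.imread("pics/s13.png");a=cv2.imread("pics/side0.png");d=np.load("pics/s13.npy");d0=np.load("pics/side0.npy")
uv=np.stack(np.meshgrid(range(640),range(400)),-1).reshape(-1,2)
r,o=rays("side",uv);W=(o+r*d.reshape(-1,1)).reshape(400,640,3);W0=(o+r*d0.reshape(-1,1)).reshape(400,640,3)
for nm,(u0,u1,v0,v1,zl,zh) in dict(pot=(375,412,138,185,.08,.1),jar=(340,382,335,390,.08,.1),box=(364,403,230,268,.035,.055),coup=(230,260,340,370,.04,.065)).items():
    for w in(W0,W):
        w=w[v0:v1,u0:u1].reshape(-1,3);w=w[(w[:,2]>zl)&(w[:,2]<zh)];print(nm,len(w),cv2.minAreaRect(w[:,:2].astype(np.float32))[0])
w=W[100:160,375:412].reshape(-1,3);h=cv2.cvtColor(im,cv2.COLOR_BGR2HSV)[100:160,375:412].reshape(-1,3)
k=(abs(h[:,0].astype(int)-26)<8)&(h[:,1]>120)&(w[:,2]>.09);print("pin handle",k.sum(),w[k].mean(0),w[k][:,2].max())
h=cv2.cvtColor(im,cv2.COLOR_BGR2HSV).astype(int);m=(h[...,0]<16)&(h[...,1]>120)
v,u=np.nonzero(m[165:212,296:325]);L=np.array([np.r_[S(W[y+165,x+296]),W[y+165,x+296][2]] for y,x in zip(v,u)]);print("orange",len(L),L[:12])
E
```

```text
pot 284 (0.4228011667728424, -0.3040754199028015)
pot 276 (0.4228353202342987, -0.30479705333709717)
jar 919 (0.40414848923683167, 0.28473931550979614)
jar 919 (0.4041633903980255, 0.2849771976470947)
box 634 (0.4064503312110901, -0.007523994892835617)
box 633 (0.40657246112823486, -0.007669772952795029)
coup 80 (0.621812641620636, 0.3098111152648926)
coup 84 (0.62214195728302, 0.313220739364624)
pin handle 181 [ 0.4237 -0.2792  0.1382] 0.8153372861162385
orange 0 []
```

```bash
python3 -c "
from h import *; print(env.close_job())"
```

```text
the job is handed in; nothing more can be done
None
```

The job is handed in at about 15 s, all steps done in the order asked. The stop pin stands in the blue pot, and the leg is held at the red mark. The cam lever is closed against the post, with both squeezed in the gripper at 60 N.

**Last checks**
- **Leg at the mark:** along the leg, the side camera put the pointer at 13.2–13.6 mm and the mark at 12.3 mm. The top camera had put the mark at 13–14 mm before the arm blocked that view. I judge the leg to be within about 1–1.5 mm of the mark.
- **Lever closed:** the gripper stalled at 24.6 mm while commanded shut, against 26 mm nominal for post and closed lever. The fingers hid the lever in the side view, so I could not confirm this by camera. Before closing, the leg was set to within about 1 mm of the mark and stayed there.
- **Pin and other objects:** the pin's handle shows above the pot. The jar and carton are unchanged. The coupling's measured centre differs by 3 mm, from only about 80 depth pixels. The arm never went near it, so I take that as noise.

**What disagreed**
- **Finger position:** the camera depth showed the fingers ending 43–56 mm above the reported TCP. As a result the pin was gripped only near the top of its handle. I corrected for this before taking hold of the post and lever.
- **Distance to the mark:** my estimates of the last step to the mark ranged from +1 to +3.5 mm. I moved 2 mm, then about 1 mm more while closing.
- **Wrist force:** the upward force rose to about 11 N on closing, probably from the pads rubbing down the post; it is well below the limits.

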